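# Start the big flange nut on the filter holder's stud

## Robot

A 6-joint arm with a two-finger parallel gripper is mounted at the origin on the work surface; the furniture and walls round the work are solid. World frame = base frame: x ahead of the robot, y to its left, z up, the work surface at z = 0. Lengths are in mm, angles in rad, forces in N, time in s.
With the tool pointing down it reaches from about 275 to 750 mm from the base axis. Payload 10.2 kg.
Tool frame: the origin (TCP) lies on the centre line of the jaws, within the pads' length; the fingertips stand 17 mm ahead of it and the grasp point (between the pads) lies 2 mm behind it; z points along the fingers, y is the line along which they close (so a half turn about z gives the same grasp; the last joint's range is limited). The gripper opens to 85 mm and grips with 20 to 120 N. Pads are 22 mm wide; open, the fingers measure 114 mm over their backs; the gripper's body (76 mm by 85 mm) begins 54 mm behind the grasp point. The pads swing forward as they close: fully open they stand 13 mm farther back than shut.
Start: joints at [1.065, 0.313, 1.498, -0, 1.331, -0.223], TCP at [146.512, 504.148, 248.294] pointing down, gripper open.
Joint ranges: [-2.94, 2.94], [-0.97, 2.17], [0.19, 2.56], [-1.23, 4.37], [0.02, 3.11], [-2.88, 2.88]. Speed limits (rad/s): [2.39, 2.39, 3.01, 3.14, 3.14, 3.14].

## Interface

Orientations are given as a unit quaternion [w, x, y, z].
In Python, from rig import ctrl gives the robot as it stands. The module is installed in compiled form; this text tells all that it offers.
- The arm moves only by the shell command python3 -m jog 'ROWS' [FORCE]. ROWS is JSON, a list of rows, each an object with "delta_pos": the shift along the world's x, y, z in mm, a list of three; "angular": the turn, a rotation vector about the world's x, y, z in rad, a list of three; "fingers": the opening, from 0 (shut) to 1 (fully open). In form: [{"delta_pos": [tx, ty, tz], "angular": [rx, ry, rz], "fingers": fingers}, ...]. A call has 1 to 10 rows; each row is the pose to reach, as a shift and turn from the pose commanded when the call began; what a row does not reach only later rows make up. A row lasts 1/8 s, in which the tool goes at most 62.5 mm and 10.7 degrees, less where a joint would pass 70% of its speed; a pose out of reach is approached as far as the arm can. A call with a gripper value outside its range is refused whole. The fingers move at their own pace and stop on an object; FORCE is the grip in N (left out, the last holds). Time passes only in rows, so rows that repeat a pose let the fingers close. It gives the time, the measured TCP pose, the force, the opening and the grip force at its end, in the units of the state.
- ctrl.sense(): the state, without advancing time (a new reading comes with each control period).
- ctrl.capture(name): name is "scene" or "top" or "wrist"; returns a dict with "pixels" (400x640x3 uint8, blue, green, red), "fx", "fy", "cx", "cy" (pixels), "dist" ([k1, k2, p1, p2, k3] as OpenCV has them; the pictures are not rectified), "R" (3x3) and "t" (3): a world point X has camera coordinates R X + t. Camera axes: x right, y down, z forward; pixel columns grow to the right and rows downward; lengths in mm; the calibration is good to about 2 mm. A picture is of the moment at which its call begins. There is no depth.
- ctrl.finish_job(): hands the job in; it is judged then, once.
The state is a dict: "time_s": time; "joints": joint angles; "dq": joint speeds; "tau": joint torques, N m; "eef_pos": TCP position; "ee_rot": TCP orientation; "force": force on the tool from outside, world axes, zero at the start; "wrist_torque": the same for the moment, N m; "grip_width": opening from 0.0 (shut) to 1.0 (fully open); "grip_force": force on a finger pad.
Only numpy, scipy, OpenCV 4.12 (cv2) and the standard library are available. Lean on these libraries where they do the work, as an engineer would, in place of code of your own. Each camera call takes 0.05 s, during which the arm holds its last target. There are 200 camera calls.

## Task

Two flange nuts lie on their sides on the two white rests. Take the larger one, the only one that fits, stand it upright on its flange on the open bench and let go, then take it again from above, set it flange down on the stud of the filter holder, back it off anticlockwise until the thread drops in, and screw it clockwise until its flange is down flat on the plate. Leave the smaller nut, the beaker, the bottle and the meter where they are.

Things in the scene. Friction and masses are not known exactly. Their poses are not given: they have to be found in the camera images.
- big_nut: Larger plain metal flange nut, 300 g: hexagon 60 mm across flats (69 over corners) on a round flange 84 mm across, 8 mm thick; 60 mm tall, open bore of 44 mm. Origin: centre of the flange's underside; z: the axis, from flange to open top; x: square to a pair of flats (a pair every 60 degrees). At the start it lies in a rest's vee, axis level, one pair of flats upright, flange overhanging.
- nut_lugs (a point): Point on the larger nut's axis, 22 mm above the flange's underside, at the level of its thread: three round lugs 6 mm thick, 120 degrees apart, that stand in from the bore's wall to 12 mm from the axis. Axes as the nut's. The plain hexagon for gripping runs from 8 to 60 mm above the underside.
- small_nut: The smaller plain metal flange nut, 200 g: hexagon 44 mm across flats, flange 62 mm across and 7 mm thick, 50 mm tall, bore 26 mm, which does not go over the stud. It lies on the other rest in the same way. Origin and axes as for the larger nut. It stays where it is.
- plate_top (a point): Centre of the upper face of the filter holder's metal pressure plate (96 mm across), on the stud's axis, 24 mm above the bench; z up. The holder is a fixed round base 124 mm across and 14 mm high under the plate. Here the nut's underside has to come.
- stud_top (a point): Point on the axis of the fixed upright stud, 60 mm above the bench, level with the three flat lands on top of its thread. Stud 40 mm across, chamfered. Slots of 36 degrees part the lands (84 degrees each); on each land's clockwise end, seen from above, stands a stop 5 mm high, sloped towards the slot. A nut set on at random mostly rests with its lugs on the lands, underside 17 mm above the plate.
- thread_mid (a point): Point on the stud's axis halfway down the thread (right-hand, 36 mm a turn). With its lugs on the lands the nut jams if turned clockwise; backed off anticlockwise, 0 to 100 degrees, it drops 9 to 11 mm into the slots, whose far wall stops it. Then 65 to 80 degrees clockwise bring the flange onto the plate, some 20 more bind it. Let go, it stays. The thread's angle varies and is not given.
- rest_a: Fixed white rest under the larger nut: foot 64 x 46 x 6 mm with a block 44 mm wide, 40 mm long and a vee of 120 degrees along its y axis, the vee's bottom 22 mm and its edges 35 mm above the bench. Origin: centre of its underside. One rest stands to the left, one to the right; which holds the larger nut changes.
- rest_b: The other fixed white rest, alike, under the smaller nut. Origin: centre of its underside.
- beaker: Loose glass beaker, 56 x 61 mm, 67 mm tall, on the bench between the robot and the holder; origin under its centre. It stays where it is.
- pe_bottle: Loose open plastic bottle, 51 mm across, 88 mm tall, behind the holder to its right; origin under its centre. It stays where it is.
- meter: Loose handheld meter, 112 x 42 x 18 mm, lying on the bench to the right of the holder; origin under its centre. It stays where it is.
There are look-alikes about, which are no part of the job. Leave any brown or green look-alike of the big_nut alone.

How it is judged:
By the outcome, as a careful person would: the job done as asked, in the order asked, and still so for the second after the job is handed in, with the robot touching nothing.
It also fails if it takes over 72 s, if anything falls off the work surface, if the arm or the gripper's body presses on something with over 40 N, if the wrist force passes 120 N, or if a joint passes its speed limit or range.

## Working session

There is one attempt and no reset: what is moved stays moved. The work goes in short steps, Python scripts to look and compute and a shell command to move; the robot and the scene stay as the last step left them, time stands still between calls to the robot, and variables do not carry over. Pictures are saved under pics/ and viewed, at most 10 in all, crops included, and the job is handed in when it is done.

```bash
mkdir -p pics; cat > h.py <<'E'
import numpy as np, cv2
from rig import ctrl
def cap(n):
    c=ctrl.capture(n); c['K']=np.array([[c['fx'],0,c['cx']],[0,c['fy'],c['cy']],[0,0,1.]]); 
    for k in('R','t','dist'): c[k]=np.array(c[k],float)
    c['R']=c['R'].reshape(3,3); return c
def ray(c,px):
    u=cv2.undistortPoints(np.array([[px]],float),c['K'],c['dist'])[0,0]
    return -c['R'].T@c['t'], c['R'].T@np.array([u[0],u[1],1])
def onz(c,px,z):
    o,d=ray(c,px); return o+d*(z-o[2])/d[2]
def proj(c,P):
    return cv2.projectPoints(np.array(P,float).reshape(-1,1,3),cv2.Rodrigues(c['R'])[0],c['t'],c['K'],c['dist'])[0][:,0]
def tri(obs):
    A=np.zeros((3,3));b=np.zeros(3)
    for c,p in obs:
        o,d=ray(c,p);d/=np.linalg.norm(d);M=np.eye(3)-np.outer(d,d);A+=M;b+=M@o
    return np.linalg.solve(A,b)
def st():
    s=ctrl.sense(); print({k:np.round(s[k],3).tolist() for k in('time_s','joints','eef_pos','ee_rot','force','wrist_torque','grip_width','grip_force')})
E
python3 - <<'E'
from h import *
import pickle
st()
for n in('scene','top','wrist'):
    c=cap(n); pickle.dump(c,open(n+'0.pkl','wb')); cv2.imwrite(f'pics/{n}0.png',c['pixels']); print(n,c['fx'],(-c['R'].T@c['t']).round(),c['R'][2].round(2))
E
```

```text
{'time_s': 0.0, 'joints': [1.065, 0.313, 1.498, -0.0, 1.331, -0.223], 'eef_pos': [146.414, 503.933, 247.733], 'ee_rot': [-0.0, 0.141, 0.99, -0.001], 'force': [0.012, -0.62, -0.898], 'wrist_torque': [0.035, -0.002, 0.012], 'grip_width': 1.002, 'grip_force': 0.0}
scene 484.52172688436934 [-625. -896.  792.] [ 0.7   0.56 -0.44]
top 448.243955196917 [ 298.   24. 1307.] [ 0.19 -0.01 -0.98]
wrist 277.5791499978068 [ 65. 528. 375.] [ 0.31 -0.09 -0.95]
```

```bash
python3 - <<'E'
import cv2
a=cv2.imread('pics/top0.png'); cv2.imwrite('pics/top0b.png',cv2.resize(a,(800,500),interpolation=cv2.INTER_CUBIC))
E
```

```text
(no output)
```

View pics/top0.png

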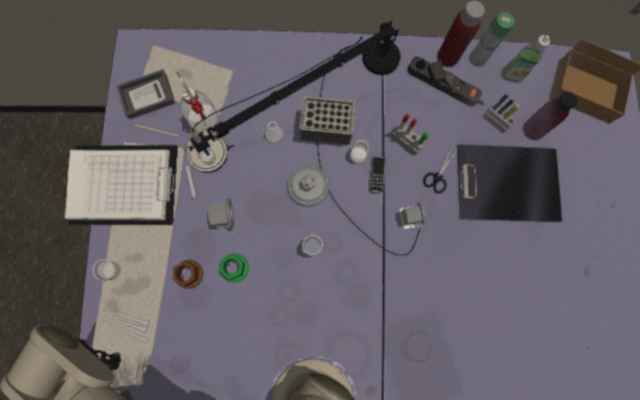

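View pics/scene0.png

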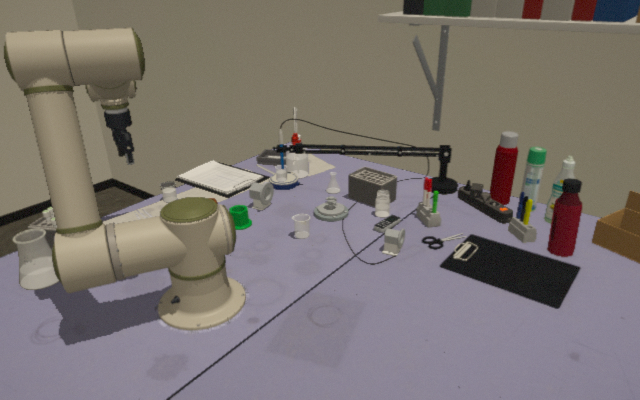

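The top view shows the larger nut on its rest at about (220,213), the holder at (308,185), the smaller nut at (411,215) and the beaker at (312,245). The brown and green look-alikes are at (188,273) and (234,267). I'll enlarge next.

```bash
python3 - <<'E'
import cv2,numpy as np
t=cv2.imread('pics/top0.png');s=cv2.imread('pics/scene0.png')
def cr(a,x,y,w,h,k): 
    return cv2.convertScaleAbs(cv2.resize(a[y:y+h,x:x+w],(w*k,h*k),interpolation=cv2.INTER_CUBIC),alpha=1.4)
A=cr(t,200,190,48,50,8);B=cr(t,284,160,50,50,8)
C=cr(s,240,170,50,25,8);D=cr(s,305,192,48,25,8)
cv2.imwrite('pics/c1.png',np.vstack([np.hstack([A,B]),np.hstack([C,D])]))
E
```

```text
(no output)
```

View pics/c1.png

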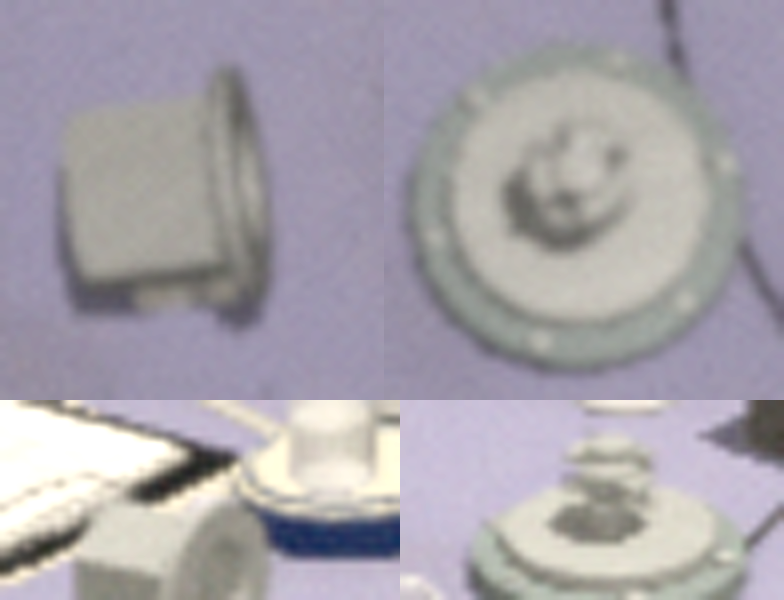

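The crop shows the nut's hexagon quad with corners near (208,204), (210,225), (226,202) and (228,223). Its flange spans (228.5,198) to (230,231), and the plate centre is about (308.5,184.4). I'll fit a wireframe to this.

```bash
cat > fit.py <<'E'
from h import *
import pickle
from scipy.optimize import least_squares
t=pickle.load(open('top0.pkl','rb'));s=pickle.load(open('scene0.pkl','rb'))
def axes(yaw):
    a=np.array([np.cos(yaw),np.sin(yaw),0]);l=np.array([-a[1],a[0],0]);return a,l,np.array([0,0,1.])
def P(p,ax,la,zz):
    a,l,z=axes(p[2]); return np.array([p[0],p[1],56.64])+a*ax+l*la+z*zz
def rim(p,ax,r,n=72):
    return np.array([P(p,ax,r*np.cos(q),r*np.sin(q)) for q in np.linspace(0,2*np.pi,n,False)])
def hexp(p,ax): return np.array([P(p,ax,34.64*np.sin(q),34.64*np.cos(q)) for q in np.arange(6)*np.pi/3])
for n,px,z in(('plate',(308.5,184.4),24),('base',(308.1,185.6),14),('studtop',(309.7,181),60),('green',(234,267),40),('brown',(188,273),40),('beaker',(312,245),60),('small',(411,215),50),('penbottle',(360,151),88),('lampbase',(208,155),30),('erl',(274,131),60),('box',(327,120),60)): print(n,onz(t,px,z).round())
print('proj stud',proj(t,[onz(t,(308.5,184.4),24)*[1,1,0]+[0,0,60]]),proj(s,[onz(t,(308.5,184.4),24)]))
obs=np.array([(208.2,204.4),(210,225.4),(228.5,198.1),(230.2,230.8)])
def res(p):
    h=proj(t,hexp(p,60)); f=proj(t,np.vstack([rim(p,0,42),rim(p,8,42)]))
    h=h[np.argsort(h[:,0])]
    H=proj(t,[P(p,60,30,17.3),P(p,60,-30,17.3)]); H=H[np.argsort(H[:,1])]
    i,j=f[:,1].argmin(),f[:,1].argmax()
    return np.r_[(H-obs[:2]).ravel(),(f[i]-obs[2]),(f[j]-obs[3])]
g=onz(t,(228,214),56); r=least_squares(res,[g[0],g[1],1.4],diff_step=1e-3); print(r.x,res(r.x).round(1))
p=r.x; np.save('nut.npy',p)
def draw(c,x,y,w,h,k):
    a=cv2.resize(c['pixels'][y:y+h,x:x+w],(w*k,h*k),interpolation=cv2.INTER_CUBIC);a=cv2.convertScaleAbs(a,alpha=1.4)
    def pl(Q,col): cv2.polylines(a,[np.int32(((proj(c,Q)+.5-[x,y])*k))],True,col,1)
    pl(hexp(p,60),(0,0,255));pl(hexp(p,8),(0,128,255));pl(rim(p,0,42),(255,0,0));pl(rim(p,8,42),(255,128,0))
    C=onz(t,(308.5,184.4),24)
    for r_,z in((48,24),(62,14),(20,60)): pl(np.array([[C[0]+r_*np.cos(q),C[1]+r_*np.sin(q),z] for q in np.linspace(0,6.28,40)]),(0,0,255))
    return a
cv2.imwrite('pics/fit.png',np.vstack([np.hstack([draw(t,200,190,50,50,6),draw(t,284,160,50,50,6)]),np.hstack([draw(s,240,170,50,40,6),draw(s,305,185,50,40,6)])]))
E
python3 fit.py
```

```text
plate [609.  29.  24.]
base [608.  30.  14.]
studtop [611.  25.  60.]
green [361. 231.  40.]
brown [339. 360.  40.]
beaker [427.  14.  60.]
small [ 522. -268.   50.]
penbottle [ 696. -115.   88.]
lampbase [689. 330.  30.]
erl [758. 135.  60.]
box [798. -20.  60.]
proj stud [[308.54240852 181.43346002]] [[331.45161283 207.45813338]]
[509.06658533 245.19966321   1.72070232] [-0.3  0.4 -0.4  0.5  0.9  1.  -0.2 -1.9]
```

View pics/fit.png

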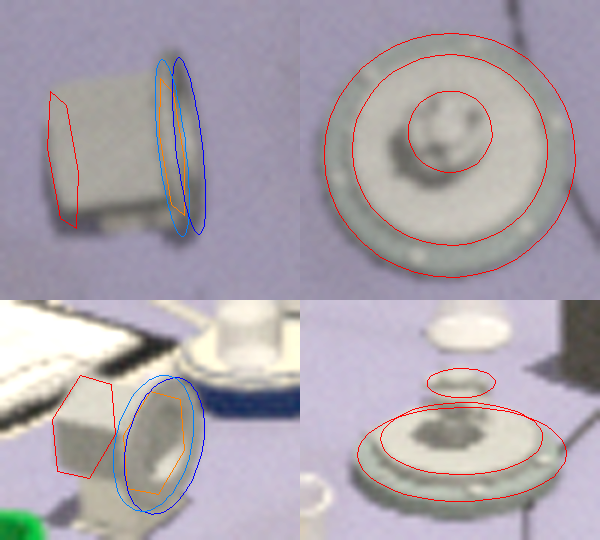

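The fit puts the nut's flange centre near (509,245) with its axis at about 95–98° and the open end to +y. The holder is near (609,29). I'll move above the nut for a close wrist view.

```bash
python3 -m jog '[{"delta_pos":[40,-24,0],"angular":[0,0,-0.13],"fingers":1},{"delta_pos":[80,-48,0],"angular":[0,0,-0.26],"fingers":1},{"delta_pos":[120,-72,0],"angular":[0,0,-0.4],"fingers":1},{"delta_pos":[160,-96,0],"angular":[0,0,-0.53],"fingers":1},{"delta_pos":[200,-120,0],"angular":[0,0,-0.66],"fingers":1},{"delta_pos":[240,-144,0],"angular":[0,0,-0.8],"fingers":1},{"delta_pos":[280,-168,0],"angular":[0,0,-0.93],"fingers":1},{"delta_pos":[320,-192,0],"angular":[0,0,-1.06],"fingers":1},{"delta_pos":[358,-210,0],"angular":[0,0,-1.18],"fingers":1},{"delta_pos":[358,-210,0],"angular":[0,0,-1.18],"fingers":1}]' 60
python3 - <<'E'
from h import *
import pickle
st(); c=cap('wrist'); pickle.dump(c,open('wrist1.pkl','wb')); st()
p=np.load('nut.npy'); a=c['pixels'].copy(); a=cv2.convertScaleAbs(a,alpha=1.3)
cv2.imwrite('pics/w1.png',a)
E
```

```text
time_s: 1.4
eef_pos: [506.3, 292.6, 247.4]
ee_rot: [-0.0, 0.669, 0.743, -0.0]
force: [-0.1, 0.7, -0.1]
grip_width: 1.004
grip_force: 0.0
{'time_s': 1.4, 'joints': [0.324, 0.447, 1.309, -0.0, 1.387, 0.22], 'eef_pos': [506.251, 292.587, 247.365], 'ee_rot': [-0.0, 0.669, 0.743, -0.0], 'force': [-0.123, 0.725, -0.083], 'wrist_torque': [0.003, 0.035, -0.017], 'grip_width': 1.004, 'grip_force': 0.0}
{'time_s': 1.45, 'joints': [0.326, 0.446, 1.31, 0.0, 1.387, 0.219], 'eef_pos': [504.954, 293.516, 247.568], 'ee_rot': [-0.0, 0.668, 0.744, -0.001], 'force': [-0.12, 0.949, 0.101], 'wrist_torque': [0.032, -0.016, -0.004], 'grip_width': 0.999, 'grip_force': 0.0}
```

View pics/w1.png

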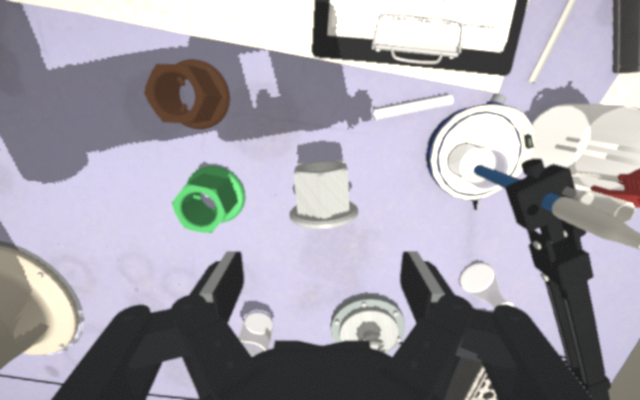

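The wrist view shows the nut at (322,190) with its open end up and its flange from about (290,213) to (358,213). The ridge runs down the middle. I'll enlarge with the model laid over it.

```bash
cat > ov.py <<'E'
from fit import *
w=pickle.load(open('wrist1.pkl','rb'))
a=draw(w,275,135,100,100,6)
b=cv2.convertScaleAbs(cv2.resize(w['pixels'][150:240,280:370],(270,270),interpolation=cv2.INTER_CUBIC),alpha=.8)
cv2.imwrite('pics/w1c.png',a)
E
python3 ov.py
```

```text
plate [609.  29.  24.]
base [608.  30.  14.]
studtop [611.  25.  60.]
green [361. 231.  40.]
brown [339. 360.  40.]
beaker [427.  14.  60.]
small [ 522. -268.   50.]
penbottle [ 696. -115.   88.]
lampbase [689. 330.  30.]
erl [758. 135.  60.]
box [798. -20.  60.]
proj stud [[308.54240852 181.43346002]] [[331.45161283 207.45813338]]
[509.06658533 245.19966321   1.72070232] [-0.3  0.4 -0.4  0.5  0.9  1.  -0.2 -1.9]
```

View pics/w1c.png

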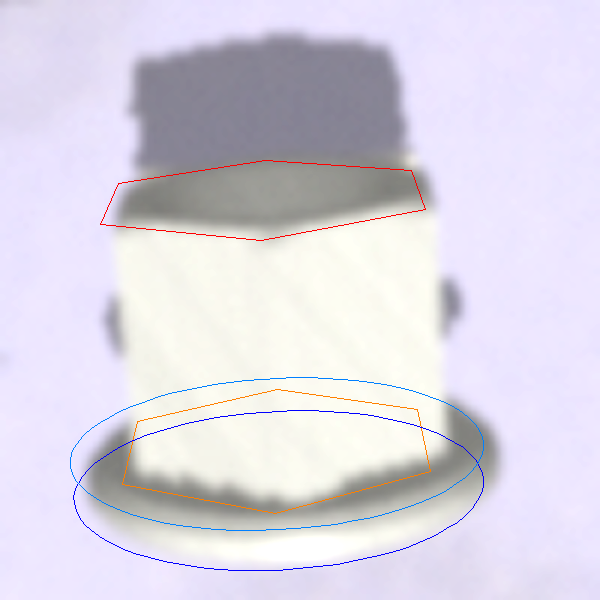

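```bash
cat > fit2.py <<'E'
from fit import *
w=pickle.load(open('wrist1.pkl','rb'))
pk=np.array([(117,222),(438,205),(272,228),(135,470),(440,455),(288,500)])/6+[274.5,134.5]
fl=np.array([(82,470),(498,455),(300,563)])/6+[274.5,134.5]
def r2(p):
    M=[P(p,60,30,17.3),P(p,60,-30,17.3),P(p,60,0,34.6),P(p,8,30,17.3),P(p,8,-30,17.3),P(p,8,0,34.6)]
    if M[0][0]>M[1][0]: M[0],M[1],M[3],M[4]=M[1],M[0],M[4],M[3]
    F=proj(w,np.vstack([rim(p,0,42),rim(p,8,42)]))
    return np.r_[(proj(w,M)-pk).ravel(),F[:,0].min()-fl[0,0],F[:,0].max()-fl[1,0],F[:,1].max()-fl[2,1],0.3*res(p)]
q=least_squares(r2,p,diff_step=1e-3,loss='soft_l1'); print(q.x,r2(q.x).round(1)); 
p=np.r_[q.x]; np.save('nut.npy',p)
for k in(30,34,40,46): print(k,P(p,k,0,0).round(1))
print('lateral deg',np.degrees(p[2])-90)
E
python3 fit2.py|tail -7
```

```text
[511.26348428 247.41162029   1.72464854] [-0.8 -1.2 -0.  -1.   0.4  0.2 -0.1  0.9  0.5  1.   0.1  0.6 -0.  -0.3
 -0.4 -0.3 -0.1 -0.3 -0.1  0.   0.1 -0.3 -0.8]
30 [506.7 277.1  56.6]
34 [506.1 281.   56.6]
40 [505.1 286.9  56.6]
46 [504.2 292.9  56.6]
lateral deg 8.81508260769877
```

The fit is good: flange centre at (511,247), axis at 98.8°, residuals under 1.2 px. Before grasping I'll try, in free air, the tilt that the standing-up needs.

```bash
python3 -m jog '[{"delta_pos":[-6,-24,0],"angular":[0.173,0.019,0],"fingers":1},{"delta_pos":[-12,-48,0],"angular":[0.346,0.038,0],"fingers":1},{"delta_pos":[-18,-72,0],"angular":[0.519,0.056,0],"fingers":1},{"delta_pos":[-24,-96,0],"angular":[0.692,0.075,0],"fingers":1},{"delta_pos":[-34,-124,-30],"angular":[0.865,0.094,0],"fingers":1},{"delta_pos":[-34,-124,-60],"angular":[0.865,0.094,0],"fingers":1},{"delta_pos":[-34,-124,-90],"angular":[0.865,0.094,0],"fingers":1},{"delta_pos":[-34,-124,-90],"angular":[0.865,0.094,0],"fingers":1}]' 60
python3 -c "
from h import *
st()"
```

```text
time_s: 2.45
eef_pos: [469.3, 171.0, 157.4]
ee_rot: [-0.315, 0.606, 0.675, 0.28]
force: [0.5, 0.3, 0.4]
grip_width: 1.003
grip_force: 0.0
{'time_s': 2.45, 'joints': [-0.261, 0.46, 1.803, 0.814, 1.373, -0.747], 'eef_pos': [469.291, 171.002, 157.409], 'ee_rot': [-0.315, 0.606, 0.675, 0.28], 'force': [0.514, 0.284, 0.446], 'wrist_torque': [-0.364, -0.014, -0.014], 'grip_width': 1.003, 'grip_force': 0.0}
```

```bash
cat > pl.py <<'E'
from h import *
from scipy.spatial.transform import Rotation as R
def q2r(q): return R.from_quat([q[1],q[2],q[3],q[0]])
yaw=np.load('nut.npy')[2]
def down(ang): # tool y at angle ang (rad), z down
    y=np.array([np.cos(ang),np.sin(ang),0]);z=np.array([0,0,-1.]);return R.from_matrix(np.c_[np.cross(y,z),y,z])
l=np.array([np.cos(yaw-np.pi/2),np.sin(yaw-np.pi/2),0])
E
python3 - <<'E'
from pl import *
s=ctrl.sense(); r0=q2r(s['ee_rot']); T=R.from_rotvec(l*-np.radians(35))*down(yaw-np.pi/2)
d=T.as_matrix()[:,2]; p=np.load('nut.npy'); G=np.array([p[0]+40*np.cos(p[2]),p[1]+40*np.sin(p[2]),56.6])
print(l,d,(T*r0.inv()).as_rotvec().round(3)); print((G+2*d-100*d-s['eef_pos']).round(1),(98*0+100*d).round(1))
E
```

```text
[0.98818808 0.15324597 0.        ] [ 0.08789828 -0.56680139 -0.81915204] [-1.469 -0.197  0.038]
[ 27.2 171.5 -20.5] [  8.8 -56.7 -81.9]
```

```bash
python3 -m jog '[{"delta_pos":[3,15,50],"angular":[-0.163,-0.022,0.004],"fingers":1},{"delta_pos":[6,30,90],"angular":[-0.326,-0.044,0.008],"fingers":1},{"delta_pos":[9,60,100],"angular":[-0.49,-0.066,0.013],"fingers":1},{"delta_pos":[12,90,100],"angular":[-0.653,-0.088,0.017],"fingers":1},{"delta_pos":[15,120,100],"angular":[-0.816,-0.109,0.021],"fingers":1},{"delta_pos":[18,145,90],"angular":[-0.979,-0.131,0.025],"fingers":1},{"delta_pos":[21,160,60],"angular":[-1.143,-0.153,0.03],"fingers":1},{"delta_pos":[24,171,20],"angular":[-1.306,-0.175,0.034],"fingers":1},{"delta_pos":[27,171,-20],"angular":[-1.469,-0.197,0.038],"fingers":1},{"delta_pos":[27,171,-20],"angular":[-1.469,-0.197,0.038],"fingers":1}]'
python3 - <<'E'
from pl import *
st(); s=ctrl.sense(); T=R.from_rotvec(l*-np.radians(35))*down(yaw-np.pi/2)
d=T.as_matrix()[:,2]; p=np.load('nut.npy'); G=np.array([p[0]+40*np.cos(p[2]),p[1]+40*np.sin(p[2]),56.6])
print((T*q2r(s['ee_rot']).inv()).as_rotvec().round(3), (G+2*d-s['eef_pos']).round(1))
E
```

```text
time_s: 3.7
eef_pos: [495.3, 342.3, 135.1]
ee_rot: [0.229, 0.618, 0.726, -0.198]
force: [0.4, -0.3, 0.4]
grip_width: 0.998
grip_force: 0.0
{'time_s': 3.7, 'joints': [0.616, 0.78, 1.17, -0.543, 1.507, 0.579], 'eef_pos': [495.267, 342.316, 135.128], 'ee_rot': [0.229, 0.618, 0.726, -0.198], 'force': [0.351, -0.279, 0.392], 'wrist_torque': [0.201, 0.059, -0.032], 'grip_width': 0.998, 'grip_force': 0.0}
[ 0.004 -0.004 -0.005] [ 10.  -56.5 -80.2]
```

```bash
python3 -m jog '[{"delta_pos":[3,-18,-25],"angular":[0,0,0],"fingers":1},{"delta_pos":[6,-36,-50],"angular":[0,0,0],"fingers":1},{"delta_pos":[9,-50,-71],"angular":[0,0,0],"fingers":1},{"delta_pos":[10,-56,-80],"angular":[0,0,0],"fingers":1},{"delta_pos":[10,-56,-80],"angular":[0,0,0],"fingers":1},{"delta_pos":[10,-56,-80],"angular":[0,0,0],"fingers":0.8},{"delta_pos":[10,-56,-80],"angular":[0,0,0],"fingers":0.6},{"delta_pos":[10,-56,-80],"angular":[0,0,0],"fingers":0.5},{"delta_pos":[10,-56,-80],"angular":[0,0,0],"fingers":0.5},{"delta_pos":[10,-56,-80],"angular":[0,0,0],"fingers":0.5}]' 80
python3 -c "
from h import *
st()"
```

```text
time_s: 4.95
eef_pos: [506.6, 285.9, 59.9]
ee_rot: [0.229, 0.62, 0.725, -0.195]
force: [-9.3, 1.4, 9.6]
grip_width: 0.69
grip_force: 87.2
{'time_s': 4.95, 'joints': [0.533, 0.813, 1.33, -0.588, 1.301, 0.626], 'eef_pos': [506.568, 285.905, 59.859], 'ee_rot': [0.229, 0.62, 0.725, -0.195], 'force': [-9.296, 1.365, 9.627], 'wrist_torque': [-0.374, 1.108, -0.802], 'grip_width': 0.69, 'grip_force': 87.155}
```

```bash
python3 -m jog '[{"delta_pos":[0,0,8],"angular":[0,0,0],"fingers":0.5},{"delta_pos":[0,0,25],"angular":[0,0,0],"fingers":0.5},{"delta_pos":[0,0,50],"angular":[0,0,0],"fingers":0.5},{"delta_pos":[0,0,80],"angular":[0,0,0],"fingers":0.5},{"delta_pos":[0,0,110],"angular":[0,0,0],"fingers":0.5},{"delta_pos":[0,0,110],"angular":[0,0,0],"fingers":0.5}]'
python3 - <<'E'
from pl import *
st(); c=cap('wrist'); 
cv2.imwrite('pics/w2.png',cv2.convertScaleAbs(c['pixels'],alpha=1.2))
s=ctrl.sense(); r0=q2r(s['ee_rot'])
# final: nut rotated +90 about l
T=R.from_rotvec(l*np.radians(90))*r0
print((T*r0.inv()).as_rotvec().round(3), T.as_matrix()[:,2].round(3))
E
```

```text
time_s: 5.7
eef_pos: [508.3, 285.7, 171.0]
ee_rot: [0.23, 0.621, 0.724, -0.193]
force: [-0.5, -0.4, -4.5]
grip_width: 0.687
grip_force: 86.5
{'time_s': 5.7, 'joints': [0.531, 0.674, 1.26, -0.568, 1.47, 0.512], 'eef_pos': [508.322, 285.68, 170.993], 'ee_rot': [0.23, 0.621, 0.724, -0.193], 'force': [-0.536, -0.358, -4.516], 'wrist_torque': [0.686, 0.096, 0.023], 'grip_width': 0.687, 'grip_force': 86.472}
[1.552 0.241 0.   ] [-0.121  0.81  -0.574]
```

View pics/w2.png

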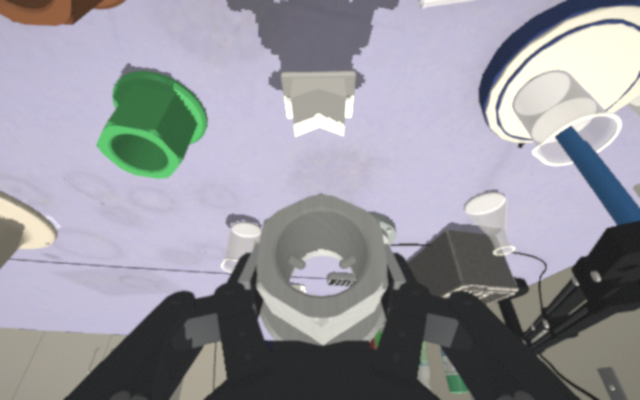

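The nut is held with its open end towards the camera. The end face's corners are near (322,195), (258,228), (262,275), (322,318), (387,285) and (384,222), and the empty rest is at (318,105). I'll check the nut's axis in the grip with a PnP.

```bash
python3 - <<'E'
from pl import *
c=cap('wrist'); s=ctrl.sense(); r0=q2r(s['ee_rot'])
# nut frame: x lateral, y world up analog, z toward open end axis(=a); right-handed: l x up = -a?  use y=-up
obj=np.array([(0,34.64,0),(-30,17.32,0),(-30,-17.32,0),(0,-34.64,0),(30,-17.32,0),(30,17.32,0)],float) # y = down
img=np.array([(322,195),(258,228),(262,275),(322,318),(387,285),(384,222)],float)
_,rv,tv,err=cv2.solvePnPGeneric(obj,img,c['K'],c['dist'],flags=cv2.SOLVEPNP_IPPE)
for v,t,e in zip(rv,tv,err):
    M=c['R'].T@cv2.Rodrigues(v)[0]; C=c['R'].T@(t[:,0]-c['t']); print(e,M.round(3).tolist(),C.round(1))
    B=c['R'].T@(t[:,0]-c['t'])
print('tool z',r0.as_matrix()[:,2].round(3),'tcp',s['eef_pos'])
p=np.load('nut.npy'); 
E
```

```text
[4.5697344] [[0.982, -0.148, -0.12], [0.187, 0.865, 0.466], [0.035, -0.48, 0.877]] [503.9 303.8 170.9]
[4.9567635] [[0.995, 0.016, -0.101], [0.102, -0.206, 0.973], [-0.005, -0.978, -0.206]] [504.  305.5 167. ]
tool z [ 0.09  -0.567 -0.819] tcp [507.21703053 285.07981865 167.60845579]
```

The pick errors are too large to fix the pitch well, but the axis is roughly level and the grip is about 40 mm above the underside. I'll turn the nut upright and lower it by feel.

```bash
python3 -m jog '[{"delta_pos":[-4,-12,10],"angular":[0.172,0.027,0],"fingers":0.5},{"delta_pos":[-8,-24,10],"angular":[0.345,0.054,0],"fingers":0.5},{"delta_pos":[-12,-40,10],"angular":[0.517,0.08,0],"fingers":0.5},{"delta_pos":[-16,-56,0],"angular":[0.69,0.107,0],"fingers":0.5},{"delta_pos":[-20,-72,-10],"angular":[0.862,0.134,0],"fingers":0.5},{"delta_pos":[-25,-88,-20],"angular":[1.035,0.161,0],"fingers":0.5},{"delta_pos":[-30,-104,-35],"angular":[1.207,0.187,0],"fingers":0.5},{"delta_pos":[-37,-120,-50],"angular":[1.38,0.214,0],"fingers":0.5},{"delta_pos":[-37,-120,-70],"angular":[1.552,0.241,0],"fingers":0.5},{"delta_pos":[-37,-120,-80],"angular":[1.552,0.241,0],"fingers":0.5}]'
python3 - <<'E'
from pl import *
st(); s=ctrl.sense(); c=cap('scene');cc=cap('wrist')
x,y=proj(c,[s['eef_pos']])[0].astype(int); print(x,y,proj(cc,[s['eef_pos']]))
a=cv2.resize(c['pixels'][y-50:y+50,x-60:x+60],(720,600),interpolation=cv2.INTER_CUBIC)
cv2.imwrite('pics/s3.png',a)
E
```

```text
time_s: 7.05
eef_pos: [469.6, 164.1, 85.4]
ee_rot: [-0.351, 0.579, 0.672, 0.299]
force: [-0.5, -0.1, -3.7]
grip_width: 0.695
grip_force: 87.0
{'time_s': 7.05, 'joints': [-0.292, 0.641, 1.807, 0.858, 1.352, -0.934], 'eef_pos': [469.647, 164.069, 85.363], 'ee_rot': [-0.351, 0.579, 0.672, 0.299], 'force': [-0.549, -0.089, -3.656], 'wrist_torque': [-0.86, -0.081, 0.06], 'grip_width': 0.695, 'grip_force': 87.02}
275 195 [[323.48471194 273.84113561]]
```

View pics/s3.png

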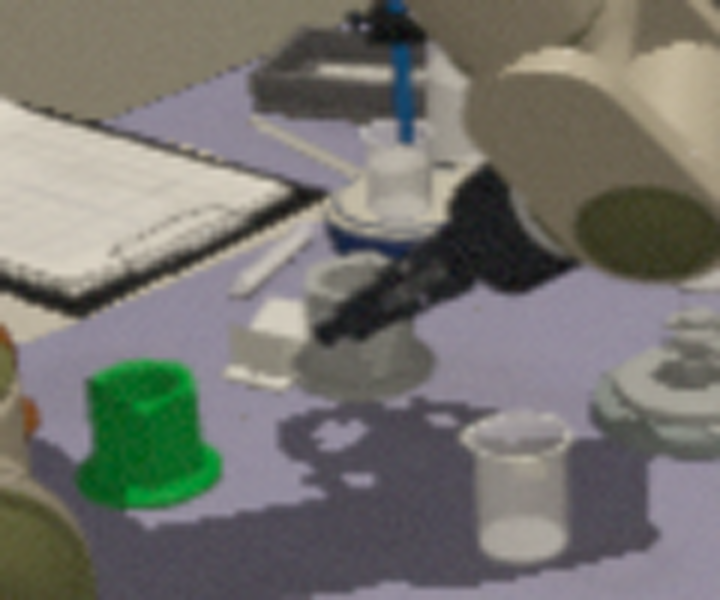

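The nut hangs upright (flange at about (365,370) in the crop), clear of the beaker and the green look-alike. Now I'll lower it.

```bash
python3 -m jog '[{"delta_pos":[0,0,-20],"angular":[0,0,0],"fingers":0.5},{"delta_pos":[0,0,-34],"angular":[0,0,0],"fingers":0.5},{"delta_pos":[0,0,-38],"angular":[0,0,0],"fingers":0.5},{"delta_pos":[0,0,-38],"angular":[0,0,0],"fingers":0.5}]'; python3 -m jog '[{"delta_pos":[0,0,-2],"angular":[0,0,0],"fingers":0.5},{"delta_pos":[0,0,-3],"angular":[0,0,0],"fingers":0.5}]'
```

```text
time_s: 7.65
eef_pos: [470.6, 165.4, 50.6]
ee_rot: [-0.349, 0.577, 0.674, 0.301]
force: [0.4, -0.3, -3.8]
grip_width: 0.687
grip_force: 87.1
time_s: 7.9
eef_pos: [470.6, 165.1, 47.5]
ee_rot: [-0.349, 0.577, 0.674, 0.301]
force: [-0.1, -0.4, -3.7]
grip_width: 0.691
grip_force: 87.1
```

```bash
python3 -m jog '[{"delta_pos":[0,0,-2],"angular":[0,0,0],"fingers":0.5},{"delta_pos":[0,0,-3],"angular":[0,0,0],"fingers":0.5}]';python3 -m jog '[{"delta_pos":[0,0,-1.5],"angular":[0,0,0],"fingers":0.5},{"delta_pos":[0,0,-2],"angular":[0,0,0],"fingers":0.5}]'; python3 -m jog '[{"delta_pos":[0,0,-1.5],"angular":[0,0,0],"fingers":0.5},{"delta_pos":[0,0,-2],"angular":[0,0,0],"fingers":0.5}]'
```

```text
time_s: 8.15
eef_pos: [470.5, 165.1, 44.2]
ee_rot: [-0.349, 0.577, 0.674, 0.301]
force: [-0.3, 0.4, -4.7]
grip_width: 0.687
grip_force: 87.1
time_s: 8.4
eef_pos: [470.5, 165.1, 42.2]
ee_rot: [-0.349, 0.577, 0.674, 0.301]
force: [0.9, 0.6, -3.7]
grip_width: 0.688
grip_force: 87.1
time_s: 8.65
eef_pos: [470.6, 165.2, 40.9]
ee_rot: [-0.35, 0.577, 0.674, 0.302]
force: [-0.4, -3.0, 6.5]
grip_width: 0.695
grip_force: 87.8
```

```bash
python3 -m jog '[{"delta_pos":[0,0,-1.5],"angular":[0,0,0],"fingers":0.5},{"delta_pos":[0,0,-1.5],"angular":[0,0,0],"fingers":0.5},{"delta_pos":[0,0,-1],"angular":[0,0,0],"fingers":0.8},{"delta_pos":[0,0,0],"angular":[0,0,0],"fingers":1},{"delta_pos":[0,0,0],"angular":[0,0,0],"fingers":1},{"delta_pos":[0,0,0],"angular":[0,0,0],"fingers":1},{"delta_pos":[4,-24,18],"angular":[0,0,0],"fingers":1},{"delta_pos":[8,-50,36],"angular":[0,0,0],"fingers":1},{"delta_pos":[14,-98,75],"angular":[0,0,0],"fingers":1}]'
python3 - <<'E'
from pl import *
st(); s=ctrl.sense(); T=down(yaw-np.pi/2); r0=q2r(s['ee_rot'])
print((T*r0.inv()).as_rotvec().round(3), (np.array([470.5,165,150])-s['eef_pos']).round(1))
c=cap('scene'); x,y=proj(c,[[468,165,30]])[0].astype(int)
cv2.imwrite('pics/s4.png',np.hstack([cv2.resize(c['pixels'][y-30:y+30,x-30:x+30],(480,480),interpolation=cv2.INTER_CUBIC)]))
E
```

```text
time_s: 9.78
eef_pos: [483.7, 67.1, 115.4]
ee_rot: [-0.351, 0.577, 0.673, 0.3]
force: [1.5, -1.0, -0.1]
grip_width: 1.001
grip_force: 0.0
{'time_s': 9.775, 'joints': [-0.462, 0.627, 1.713, 0.734, 1.512, -0.943], 'eef_pos': [483.711, 67.073, 115.361], 'ee_rot': [-0.351, 0.577, 0.673, 0.3], 'force': [1.531, -1.049, -0.135], 'wrist_torque': [-0.39, -0.045, -0.009], 'grip_width': 1.001, 'grip_force': 0.0}
[-0.949 -0.148  0.   ] [-13.2  97.9  34.6]
```

```bash
python3 -m jog '[{"delta_pos":[0,0,40],"angular":[0,0,0],"fingers":1},{"delta_pos":[-2,20,80],"angular":[-0.16,-0.025,0],"fingers":1},{"delta_pos":[-4,40,110],"angular":[-0.32,-0.05,0],"fingers":1},{"delta_pos":[-7,55,125],"angular":[-0.48,-0.075,0],"fingers":1},{"delta_pos":[-9,70,125],"angular":[-0.64,-0.1,0],"fingers":1},{"delta_pos":[-11,85,125],"angular":[-0.8,-0.125,0],"fingers":1},{"delta_pos":[-13,98,125],"angular":[-0.949,-0.148,0],"fingers":1},{"delta_pos":[-13,98,125],"angular":[-0.949,-0.148,0],"fingers":1},{"delta_pos":[-13,98,125],"angular":[-0.949,-0.148,0],"fingers":1}]'
python3 - <<'E'
from pl import *
import pickle
st(); c=cap('wrist'); pickle.dump(c,open('wrist2.pkl','wb')); x,y=proj(c,[[470,165,30]])[0].astype(int); x0,y0=x-66,y-50;print(x0,y0)
cv2.imwrite('pics/w4.png',cv2.resize(c['pixels'][y0:y0+100,x0:x0+132],(792,600),interpolation=cv2.INTER_CUBIC))
E
```

```text
time_s: 10.95
eef_pos: [471.4, 164.9, 240.0]
ee_rot: [0.001, 0.65, 0.76, 0.001]
force: [-0.2, -0.1, 0.1]
grip_width: 1.002
grip_force: 0.0
{'time_s': 10.95, 'joints': [0.101, 0.262, 1.588, -0.0, 1.289, -0.054], 'eef_pos': [471.444, 164.872, 240.024], 'ee_rot': [0.001, 0.65, 0.76, 0.001], 'force': [-0.176, -0.114, 0.138], 'wrist_torque': [0.012, -0.025, -0.026], 'grip_width': 1.002, 'grip_force': 0.0}
254 123
```

View pics/w4.png

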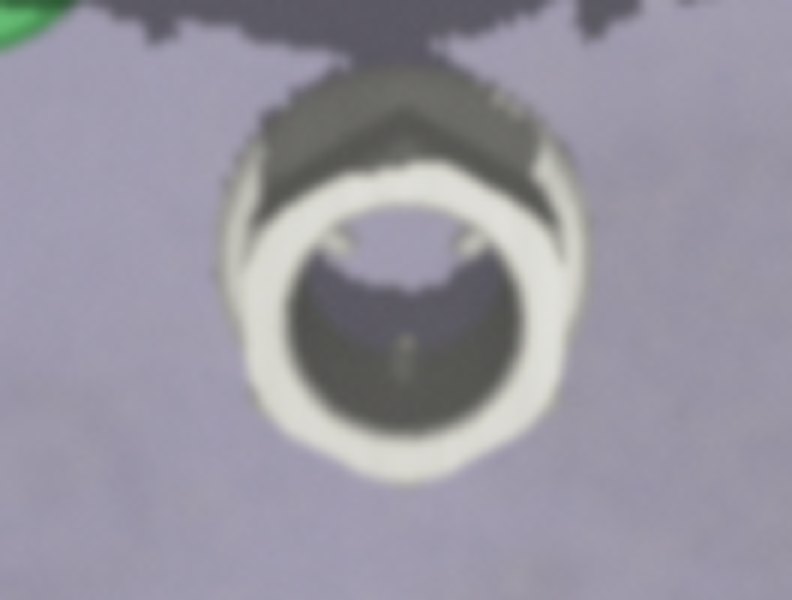

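The nut stands upright. Its bore centre is at about (406.5,320) in the crop, its flats are square to the jaw line, and three lugs are visible. I'll compute its position.

```bash
python3 - <<'E'
from pl import *
import pickle
c=pickle.load(open('wrist2.pkl','rb'))
f=lambda x,y:(x/6+253.6,y/6+122.6)
a=onz(c,f(406.5,320),60); print('bore',a.round(1))
for q in((288,320),(525,320),(406.5,203),(406.5,438),(400,160),(407,483),(244,330),(568,330)): v=onz(c,f(*q),60)-a; print(v.round(1),np.hypot(*v[:2]).round(1),np.degrees(np.arctan2(v[1],v[0])).round(1))
s=ctrl.sense(); print((a-s['eef_pos']).round(1), np.degrees(2*np.arctan2(s['ee_rot'][2],s['ee_rot'][1]))-90)
E
```

```text
bore [469.8 169.6  60. ]
[-22.2  -3.5   0. ] 22.5 -171.2
[22.2  3.5  0. ] 22.5 8.9
[-3.5 22.1  0. ] 22.4 98.9
[  3.6 -23.3   0. ] 23.6 -81.1
[-5.9 29.8  0. ] 30.4 101.1
[  5.2 -32.5   0. ] 32.9 -81.0
[-30.2  -6.7   0. ] 31.0 -167.5
[30.7  2.8  0. ] 30.8 5.2
[  -1.8    5.1 -180. ] 8.83407341604321
```

```bash
python3 -m jog '[{"delta_pos":[-1.5,5,-50],"angular":[0,0,0],"fingers":1},{"delta_pos":[-1.5,5,-100],"angular":[0,0,0],"fingers":1},{"delta_pos":[-1.5,5,-150],"angular":[0,0,0],"fingers":1},{"delta_pos":[-1.5,5,-185],"angular":[0,0,0],"fingers":1},{"delta_pos":[-1.5,5,-200],"angular":[0,0,0],"fingers":1},{"delta_pos":[-1.5,5,-200],"angular":[0,0,0],"fingers":0.9},{"delta_pos":[-1.5,5,-200],"angular":[0,0,0],"fingers":0.7},{"delta_pos":[-1.5,5,-200],"angular":[0,0,0],"fingers":0.5},{"delta_pos":[-1.5,5,-200],"angular":[0,0,0],"fingers":0.5},{"delta_pos":[-1.5,5,-200],"angular":[0,0,0],"fingers":0.5}]' 80; python3 -m jog '[{"delta_pos":[0,0,10],"angular":[0,0,0],"fingers":0.5},{"delta_pos":[0,0,40],"angular":[0,0,0],"fingers":0.5},{"delta_pos":[0,0,90],"angular":[0,0,0],"fingers":0.5},{"delta_pos":[0,0,100],"angular":[0,0,0],"fingers":0.5},{"delta_pos":[0,0,100],"angular":[0,0,0],"fingers":0.5}]'
python3 - <<'E'
from pl import *
import pickle
st(); c=cap('wrist'); pickle.dump(c,open('wrist3.pkl','wb')); s=ctrl.sense(); t=np.array(s['eef_pos'])
x,y=proj(c,[t+[0,0,20]])[0].astype(int); x0,y0=x-80,y-60; print(x0,y0,proj(c,[t+[0,0,21.5]]))
cv2.imwrite('pics/w5.png',cv2.resize(c['pixels'][y0:y0+120,x0:x0+160],(800,600),interpolation=cv2.INTER_CUBIC))
E
```

```text
time_s: 12.25
eef_pos: [470.9, 170.1, 42.0]
ee_rot: [0.003, 0.65, 0.76, 0.002]
force: [0.2, -2.1, 7.3]
grip_width: 0.686
grip_force: 87.3
time_s: 12.88
eef_pos: [469.7, 170.2, 140.2]
ee_rot: [0.002, 0.65, 0.76, 0.001]
force: [-0.3, 0.5, -4.6]
grip_width: 0.689
grip_force: 87.8
{'time_s': 12.875, 'joints': [0.113, 0.373, 1.719, -0.002, 1.046, -0.041], 'eef_pos': [469.739, 170.172, 140.18], 'ee_rot': [0.002, 0.65, 0.76, 0.001], 'force': [-0.3, 0.474, -4.571], 'wrist_torque': [0.017, 0.01, -0.002], 'grip_width': 0.689, 'grip_force': 87.769}
243 233 [[323.09876724 295.69343658]]
```

View pics/w5.png

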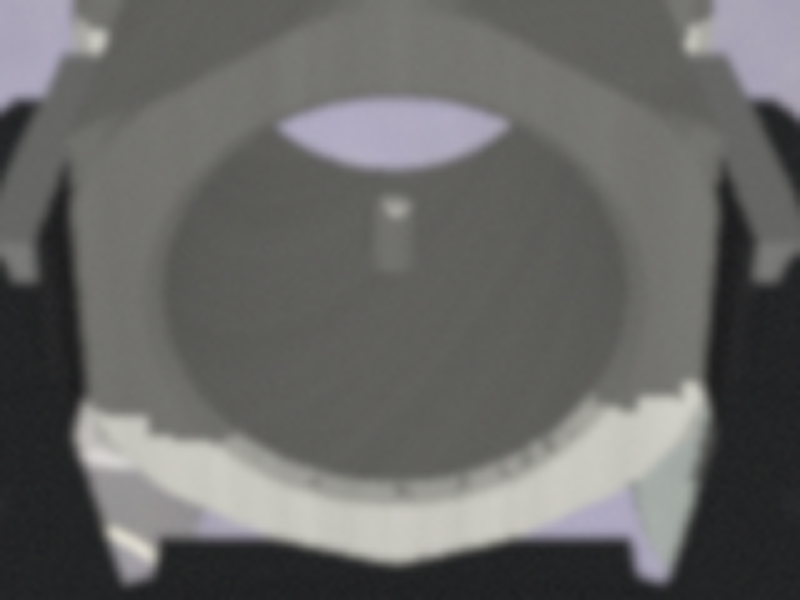

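The nut is held level with its bore ellipse at x 165–627, y 97–490 in the crop. I'll work out its centre relative to the TCP and the shift to the stud.

```bash
python3 - <<'E'
from pl import *
import pickle
c=pickle.load(open('wrist3.pkl','rb')); s=ctrl.sense(); t=np.array(s['eef_pos']); z=t[2]+18
f=lambda x,y:(x/5+242.6,y/5+232.6)
P=[onz(c,f(*q),z) for q in((165,285),(627,285),(396,97),(396,490),(72,200),(718,200),(396,565))]
for v in P: print((v-t).round(1))
m=[(P[0]+P[1])/2,(P[2]+P[3])/2]; print('centres',[(x-t).round(1) for x in m])
t0=pickle.load(open('top0.pkl','rb')); w1=pickle.load(open('wrist1.pkl','rb'))
# stud/plate from wrist1: plate ellipse picks
for px in((308.5,184.4),): print('plate',onz(t0,px,24))
for px in((367,329),): print('plate w1 rough',onz(w1,px,24))
E
```

```text
[-22.3  -2.8  18. ]
[21.   3.9 18. ]
[-3.8 20.6 18. ]
[  3.2 -24.1  18. ]
[-31.7   5.3  18. ]
[27.3 14.4 18. ]
[  4.7 -34.   18. ]
centres [array([-0.7,  0.6, 18. ]), array([-0.3, -1.7, 18. ])]
plate [609.25634635  28.77163007  24.        ]
plate w1 rough [604.64654492  41.48284329  24.        ]
```

```bash
python3 -m jog '[{"delta_pos":[10,-15,40],"angular":[0,0,0],"fingers":0.5},{"delta_pos":[35,-55,80],"angular":[0,0,0],"fingers":0.5},{"delta_pos":[60,-100,90],"angular":[0,0,0],"fingers":0.5},{"delta_pos":[85,-145,90],"angular":[0,0,0],"fingers":0.5},{"delta_pos":[110,-185,90],"angular":[0,0,0],"fingers":0.5},{"delta_pos":[130,-215,90],"angular":[0,0,0],"fingers":0.5},{"delta_pos":[139,-230,90],"angular":[0,0,0],"fingers":0.5},{"delta_pos":[139,-230,90],"angular":[0,0,0],"fingers":0.5},{"delta_pos":[139,-230,90],"angular":[0,0,0],"fingers":0.5}]'
cat > seg.py <<'E'
from pl import *
import pickle
from scipy.optimize import least_squares
st(); W=cap('wrist');T=pickle.load(open('top0.pkl','rb'));S=pickle.load(open('scene0.pkl','rb')); pickle.dump(W,open('wrist4.pkl','wb'))
g=np.array([609.,29])
def edge(c,r,z,chan,n=120,sp=8):
    # radial profile: strongest gradient near radius r, several angles
    I=cv2.GaussianBlur(c['pixels'].astype(np.float32),(0,0),0.8); I=I[...,0]-I[...,1] if chan=='bg' else I.mean(2)
    out=[]
    for q in np.linspace(0,2*np.pi,n,False):
        rr=np.arange(r-sp,r+sp,.25); P=np.c_[g[0]+rr*np.cos(q),g[1]+rr*np.sin(q),np.full(len(rr),z)]
        u=proj(c,P).astype(np.float32); v=cv2.remap(I,u[None,:,0],u[None,:,1],cv2.INTER_LINEAR,borderValue=-99)[0]
        if v.min()<-90: continue
        d=np.gradient(v); k=np.argmax(np.abs(d)); out.append((P[k,0],P[k,1],abs(d[k])))
    return np.array(out)
for nm,c in(('wrist',W),('top',T)):
  for r,z,ch in((62,14,'bg'),(48,24,'bg'),(48,24,'gray')):
    for it in range(1):
        o=edge(c,r,z,ch)
        f=least_squares(lambda p:np.hypot(o[:,0]-p[0],o[:,1]-p[1])-p[2],[g[0],g[1],r],loss='soft_l1',f_scale=.7)
    print(nm,r,z,ch,f.x.round(1),'med res',np.median(np.abs(np.hypot(o[:,0]-f.x[0],o[:,1]-f.x[1])-f.x[2])).round(2),len(o))
E
python3 seg.py
```

```text
time_s: 14.05
eef_pos: [608.5, -58.7, 229.8]
ee_rot: [0.001, 0.65, 0.76, 0.001]
force: [-0.1, -0.2, -3.9]
grip_width: 0.689
grip_force: 88.8
{'time_s': 14.05, 'joints': [-0.288, 0.517, 1.247, 0.0, 1.375, -0.444], 'eef_pos': [608.508, -58.69, 229.842], 'ee_rot': [0.001, 0.65, 0.76, 0.001], 'force': [-0.054, -0.204, -3.914], 'wrist_torque': [0.036, 0.001, 0.006], 'grip_width': 0.689, 'grip_force': 88.759}
wrist 62 14 bg [608.8  31.6  61.5] med res 0.21 120
wrist 48 24 bg [610.2  25.4  52.4] med res 1.14 120
wrist 48 24 gray [609.1  30.9  47.7] med res 0.69 120
top 62 14 bg [609.3  31.2  61.9] med res 0.55 120
top 48 24 bg [612.5  25.8  52. ] med res 1.39 120
top 48 24 gray [610.9  30.4  46.1] med res 0.85 120
```

The stud's axis comes out consistently at about (609,31). I'll bring the nut over it.

```bash
python3 -m jog '[{"delta_pos":[0.7,45,-20],"angular":[0,0,0],"fingers":0.5},{"delta_pos":[0.7,80,-50],"angular":[0,0,0],"fingers":0.5},{"delta_pos":[0.7,92,-90],"angular":[0,0,0],"fingers":0.5},{"delta_pos":[0.7,92,-105],"angular":[0,0,0],"fingers":0.5},{"delta_pos":[0.7,92,-115],"angular":[0,0,0],"fingers":0.5},{"delta_pos":[0.7,92,-115],"angular":[0,0,0],"fingers":0.5}]'; python3 -m jog '[{"delta_pos":[0,0,-5],"angular":[0,0,0],"fingers":0.5},{"delta_pos":[0,0,-10],"angular":[0,0,0],"fingers":0.5},{"delta_pos":[0,0,-10],"angular":[0,0,0],"fingers":0.5}]'
```

```text
time_s: 14.85
eef_pos: [610.0, 31.5, 115.8]
ee_rot: [0.002, 0.65, 0.76, 0.001]
force: [0.8, -0.6, -4.0]
grip_width: 0.694
grip_force: 88.3
time_s: 15.22
eef_pos: [609.6, 32.0, 105.1]
ee_rot: [0.002, 0.65, 0.76, 0.001]
force: [-0.4, 1.3, -3.6]
grip_width: 0.689
grip_force: 88.3
```

```bash
python3 -m jog '[{"delta_pos":[0,0,-3],"angular":[0,0,0],"fingers":0.5},{"delta_pos":[0,0,-6],"angular":[0,0,0],"fingers":0.5},{"delta_pos":[0,0,-6],"angular":[0,0,0],"fingers":0.5}]';python3 -m jog '[{"delta_pos":[0,0,-3],"angular":[0,0,0],"fingers":0.5},{"delta_pos":[0,0,-6],"angular":[0,0,0],"fingers":0.5},{"delta_pos":[0,0,-6],"angular":[0,0,0],"fingers":0.5}]'
```

```text
time_s: 15.6
eef_pos: [609.6, 32.2, 99.0]
ee_rot: [0.002, 0.65, 0.76, 0.001]
force: [0.3, -0.3, -3.7]
grip_width: 0.691
grip_force: 88.3
time_s: 15.98
eef_pos: [609.6, 32.2, 92.9]
ee_rot: [0.002, 0.65, 0.76, 0.0]
force: [0.1, -0.1, -3.7]
grip_width: 0.693
grip_force: 88.3
```

```bash
python3 -m jog '[{"delta_pos":[0,0,-2],"angular":[0,0,0],"fingers":0.5},{"delta_pos":[0,0,-4],"angular":[0,0,0],"fingers":0.5},{"delta_pos":[0,0,-4],"angular":[0,0,0],"fingers":0.5}]'
```

```text
time_s: 16.35
eef_pos: [609.6, 32.2, 89.1]
ee_rot: [0.002, 0.65, 0.76, 0.001]
force: [-1.1, 1.0, -4.1]
grip_width: 0.69
grip_force: 88.3
```

```bash
python3 -m jog '[{"delta_pos":[0,0,-2],"angular":[0,0,0],"fingers":0.5},{"delta_pos":[0,0,-3],"angular":[0,0,0],"fingers":0.5},{"delta_pos":[0,0,-3],"angular":[0,0,0],"fingers":0.5}]';python3 -m jog '[{"delta_pos":[0,0,-1],"angular":[0,0,0],"fingers":0.5},{"delta_pos":[0,0,-2],"angular":[0,0,0],"fingers":0.5},{"delta_pos":[0,0,-2],"angular":[0,0,0],"fingers":0.5}]'
```

```text
time_s: 16.73
eef_pos: [609.7, 32.1, 86.2]
ee_rot: [0.002, 0.65, 0.76, 0.001]
force: [0.3, -0.2, -4.1]
grip_width: 0.691
grip_force: 88.3
time_s: 17.1
eef_pos: [609.7, 32.2, 84.2]
ee_rot: [0.002, 0.65, 0.76, 0.001]
force: [-0.2, 0.4, -3.5]
grip_width: 0.69
grip_force: 88.3
```

```bash
python3 -m jog '[{"delta_pos":[0,0,-1],"angular":[0,0,0],"fingers":0.5},{"delta_pos":[0,0,-2],"angular":[0,0,0],"fingers":0.5},{"delta_pos":[0,0,-2],"angular":[0,0,0],"fingers":0.5}]'
```

```text
time_s: 17.48
eef_pos: [609.7, 32.2, 82.2]
ee_rot: [0.002, 0.65, 0.76, 0.001]
force: [-0.1, 0.3, -3.7]
grip_width: 0.687
grip_force: 88.3
```

```bash
python3 -m jog '[{"delta_pos":[0,0,-1],"angular":[0,0,0],"fingers":0.5},{"delta_pos":[0,0,-2],"angular":[0,0,0],"fingers":0.5},{"delta_pos":[0,0,-2],"angular":[0,0,0],"fingers":0.5}]'
```

```text
time_s: 17.85
eef_pos: [609.6, 32.1, 80.2]
ee_rot: [0.002, 0.65, 0.76, 0.001]
force: [-0.1, -1.0, -3.3]
grip_width: 0.694
grip_force: 88.3
```

```bash
python3 -m jog '[{"delta_pos":[0,0,-1],"angular":[0,0,0],"fingers":0.5},{"delta_pos":[0,0,-2],"angular":[0,0,0],"fingers":0.5},{"delta_pos":[0,0,-2],"angular":[0,0,0],"fingers":0.5}]'
```

```text
time_s: 18.23
eef_pos: [609.7, 32.1, 78.2]
ee_rot: [0.002, 0.65, 0.76, 0.001]
force: [-0.2, -0.2, -3.3]
grip_width: 0.688
grip_force: 88.3
```

```bash
python3 -m jog '[{"delta_pos":[0,0,-1],"angular":[0,0,0],"fingers":0.5},{"delta_pos":[0,0,-2],"angular":[0,0,0],"fingers":0.5},{"delta_pos":[0,0,-2],"angular":[0,0,0],"fingers":0.5}]'
```

```text
time_s: 18.6
eef_pos: [609.7, 32.1, 76.2]
ee_rot: [0.002, 0.65, 0.76, 0.001]
force: [0.1, 1.4, -3.7]
grip_width: 0.691
grip_force: 88.3
```

The nut has found the slots directly, since it is already about 6 mm below land height with no load. I'll keep lowering by feel.

```bash
python3 -m jog '[{"delta_pos":[0,0,-1],"angular":[0,0,0],"fingers":0.5},{"delta_pos":[0,0,-2],"angular":[0,0,0],"fingers":0.5},{"delta_pos":[0,0,-2],"angular":[0,0,0],"fingers":0.5}]'
```

```text
time_s: 18.98
eef_pos: [609.7, 32.2, 74.2]
ee_rot: [0.002, 0.65, 0.76, 0.001]
force: [-0.6, -0.2, -3.3]
grip_width: 0.694
grip_force: 88.3
```

```bash
python3 -m jog '[{"delta_pos":[0,0,-1],"angular":[0,0,0],"fingers":0.5},{"delta_pos":[0,0,-2],"angular":[0,0,0],"fingers":0.5},{"delta_pos":[0,0,-2],"angular":[0,0,0],"fingers":0.5}]'
```

```text
time_s: 19.35
eef_pos: [609.9, 32.1, 73.1]
ee_rot: [0.002, 0.65, 0.76, 0.001]
force: [-3.2, -0.6, 4.6]
grip_width: 0.691
grip_force: 89.7
```

It bottoms at TCP 73 (underside about 32, i.e. 9 mm below the lands), so the lugs are in the slots. I'll back off anticlockwise to the far wall to seat it.

```bash
python3 -m jog '[{"delta_pos":[0,0,0],"angular":[0,0,0.04],"fingers":0.5},{"delta_pos":[0,0,0],"angular":[0,0,0.08],"fingers":0.5},{"delta_pos":[0,0,0],"angular":[0,0,0.08],"fingers":0.5}]'; python3 -c "
from h import *
st()"
```

```text
time_s: 19.73
eef_pos: [610.0, 32.3, 73.5]
ee_rot: [0.002, 0.619, 0.785, 0.001]
force: [-4.7, 2.1, 8.1]
grip_width: 0.687
grip_force: 90.0
{'time_s': 19.725, 'joints': [-0.139, 0.674, 1.421, -0.0, 1.042, -0.374], 'eef_pos': [609.994, 32.33, 73.502], 'ee_rot': [0.002, 0.619, 0.785, 0.001], 'force': [-4.686, 2.105, 8.096], 'wrist_torque': [0.19, 0.786, -0.152], 'grip_width': 0.687, 'grip_force': 89.999}
```

```bash
python3 -m jog '[{"delta_pos":[0,0,0],"angular":[0,0,-0.08],"fingers":0.5},{"delta_pos":[0,0,-0.6],"angular":[0,0,-0.18],"fingers":0.5},{"delta_pos":[0,0,-1.2],"angular":[0,0,-0.285],"fingers":0.5},{"delta_pos":[0,0,-1.2],"angular":[0,0,-0.285],"fingers":0.5}]'; python3 -c "
from h import *
st()"
```

```text
time_s: 20.23
eef_pos: [610.5, 32.1, 72.0]
ee_rot: [0.003, 0.724, 0.69, 0.001]
force: [0.6, 0.2, 5.1]
grip_width: 0.69
grip_force: 89.4
{'time_s': 20.225, 'joints': [-0.138, 0.676, 1.421, -0.002, 1.039, -0.088], 'eef_pos': [610.515, 32.064, 71.971], 'ee_rot': [0.003, 0.724, 0.69, 0.001], 'force': [0.593, 0.247, 5.063], 'wrist_torque': [-0.052, -0.103, -0.181], 'grip_width': 0.69, 'grip_force': 89.407}
```

```bash
python3 -m jog '[{"delta_pos":[0,0,-0.6],"angular":[0,0,-0.105],"fingers":0.5},{"delta_pos":[0,0,-1.2],"angular":[0,0,-0.21],"fingers":0.5},{"delta_pos":[0,0,-1.8],"angular":[0,0,-0.315],"fingers":0.5},{"delta_pos":[0,0,-2.4],"angular":[0,0,-0.42],"fingers":0.5},{"delta_pos":[0,0,-2.4],"angular":[0,0,-0.42],"fingers":0.5}]'; python3 -c "
from h import *
st()"
```

```text
time_s: 20.85
eef_pos: [610.3, 32.0, 69.5]
ee_rot: [0.002, 0.852, 0.524, 0.001]
force: [1.1, -1.0, 7.1]
grip_width: 0.689
grip_force: 89.8
{'time_s': 20.85, 'joints': [-0.138, 0.68, 1.422, -0.003, 1.036, 0.332], 'eef_pos': [610.328, 32.02, 69.541], 'ee_rot': [0.002, 0.852, 0.524, 0.001], 'force': [1.13, -1.044, 7.126], 'wrist_torque': [0.065, 0.047, -0.04], 'grip_width': 0.689, 'grip_force': 89.825}
```

```bash
python3 -m jog '[{"delta_pos":[0,0,-0.6],"angular":[0,0,-0.105],"fingers":0.5},{"delta_pos":[0,0,-1.2],"angular":[0,0,-0.21],"fingers":0.5},{"delta_pos":[0,0,-1.8],"angular":[0,0,-0.315],"fingers":0.5},{"delta_pos":[0,0,-2.4],"angular":[0,0,-0.42],"fingers":0.5},{"delta_pos":[0,0,-2.4],"angular":[0,0,-0.42],"fingers":0.5}]'; python3 -c "
from h import *
st()"
```

```text
time_s: 21.48
eef_pos: [610.4, 32.1, 67.1]
ee_rot: [0.002, 0.942, 0.335, 0.001]
force: [0.9, 0.0, 6.1]
grip_width: 0.689
grip_force: 89.7
{'time_s': 21.475, 'joints': [-0.138, 0.684, 1.422, -0.004, 1.033, 0.753], 'eef_pos': [610.372, 32.087, 67.102], 'ee_rot': [0.002, 0.942, 0.335, 0.001], 'force': [0.91, 0.012, 6.105], 'wrist_torque': [0.085, -0.118, -0.111], 'grip_width': 0.689, 'grip_force': 89.716}
```

```bash
python3 -m jog '[{"delta_pos":[0,0,-0.5],"angular":[0,0,-0.087],"fingers":0.5},{"delta_pos":[0,0,-1.0],"angular":[0,0,-0.175],"fingers":0.5},{"delta_pos":[0,0,-1.0],"angular":[0,0,-0.175],"fingers":0.5}]'; python3 -c "
from h import *
st()"; python3 -m jog '[{"delta_pos":[0,0,-0.3],"angular":[0,0,-0.05],"fingers":0.5},{"delta_pos":[0,0,-0.5],"angular":[0,0,-0.087],"fingers":0.5},{"delta_pos":[0,0,-0.5],"angular":[0,0,-0.087],"fingers":0.5}]'; python3 -c "
from h import *
st()"
```

```text
time_s: 21.85
eef_pos: [610.3, 32.1, 66.3]
ee_rot: [0.002, 0.968, 0.251, 0.0]
force: [-0.5, -0.5, 6.4]
grip_width: 0.69
grip_force: 90.1
{'time_s': 21.85, 'joints': [-0.137, 0.685, 1.422, -0.004, 1.032, 0.928], 'eef_pos': [610.258, 32.14, 66.314], 'ee_rot': [0.002, 0.968, 0.251, 0.0], 'force': [-0.547, -0.5, 6.359], 'wrist_torque': [0.171, 0.183, -0.061], 'grip_width': 0.69, 'grip_force': 90.07}
time_s: 22.22
eef_pos: [610.6, 32.0, 66.0]
ee_rot: [0.002, 0.978, 0.209, 0.001]
force: [0.3, 0.2, 7.7]
grip_width: 0.686
grip_force: 90.0
{'time_s': 22.225, 'joints': [-0.137, 0.686, 1.421, -0.004, 1.031, 1.015], 'eef_pos': [610.577, 32.029, 66.012], 'ee_rot': [0.002, 0.978, 0.209, 0.001], 'force': [0.275, 0.206, 7.721], 'wrist_torque': [-0.292, 0.073, -0.227], 'grip_width': 0.686, 'grip_force': 89.954}
```

```bash
python3 -m jog '[{"delta_pos":[0,0,-0.4],"angular":[0,0,-0.05],"fingers":0.5},{"delta_pos":[0,0,-0.5],"angular":[0,0,-0.087],"fingers":0.5},{"delta_pos":[0,0,-0.5],"angular":[0,0,-0.087],"fingers":0.5}]'; python3 -c "
from h import *
st()"; python3 -m jog '[{"delta_pos":[0,0,-0.2],"angular":[0,0,-0.05],"fingers":0.5},{"delta_pos":[0,0,-0.3],"angular":[0,0,-0.087],"fingers":0.5},{"delta_pos":[0,0,-0.3],"angular":[0,0,-0.087],"fingers":0.5}]'; python3 -c "
from h import *
st()"
```

```text
time_s: 22.6
eef_pos: [610.8, 32.0, 66.0]
ee_rot: [0.002, 0.986, 0.166, 0.001]
force: [-0.5, 0.3, 11.3]
grip_width: 0.689
grip_force: 90.4
{'time_s': 22.6, 'joints': [-0.137, 0.686, 1.421, -0.004, 1.031, 1.102], 'eef_pos': [610.817, 31.975, 66.029], 'ee_rot': [0.002, 0.986, 0.166, 0.001], 'force': [-0.52, 0.273, 11.303], 'wrist_torque': [-0.207, 0.234, -0.279], 'grip_width': 0.689, 'grip_force': 90.374}
time_s: 22.98
eef_pos: [611.0, 31.9, 66.0]
ee_rot: [0.002, 0.992, 0.123, 0.001]
force: [-1.2, 0.1, 13.0]
grip_width: 0.687
grip_force: 90.6
{'time_s': 22.975, 'joints': [-0.138, 0.686, 1.42, -0.005, 1.031, 1.189], 'eef_pos': [610.975, 31.91, 66.0], 'ee_rot': [0.002, 0.992, 0.123, 0.001], 'force': [-1.167, 0.108, 13.04], 'wrist_torque': [-0.242, 0.3, -0.256], 'grip_width': 0.687, 'grip_force': 90.591}
```

The height has settled at 66.0 while still turning freely, so the underside is at 24 mm, on the plate. I'll give a little more turn to snug it, then let go.

```bash
python3 -m jog '[{"delta_pos":[0,0,0.5],"angular":[0,0,-0.05],"fingers":0.5},{"delta_pos":[0,0,0.5],"angular":[0,0,-0.1],"fingers":0.5},{"delta_pos":[0,0,0.5],"angular":[0,0,-0.1],"fingers":0.5}]'; python3 -c "
from h import *
st()"
```

```text
time_s: 23.35
eef_pos: [610.9, 31.5, 66.0]
ee_rot: [0.002, 0.997, 0.073, 0.001]
force: [0.4, -3.0, 8.3]
grip_width: 0.686
grip_force: 90.1
{'time_s': 23.35, 'joints': [-0.138, 0.686, 1.42, -0.005, 1.032, 1.289], 'eef_pos': [610.911, 31.512, 66.018], 'ee_rot': [0.002, 0.997, 0.073, 0.001], 'force': [0.371, -3.036, 8.251], 'wrist_torque': [-0.516, 0.133, -0.324], 'grip_width': 0.686, 'grip_force': 90.109}
```

```bash
python3 -m jog '[{"delta_pos":[0,0,0.5],"angular":[0,0,-0.04],"fingers":0.5},{"delta_pos":[0,0,0.5],"angular":[0,0,-0.07],"fingers":0.5},{"delta_pos":[0,0,0.5],"angular":[0,0,-0.07],"fingers":0.5}]'; python3 -c "
from h import *
st()"
```

```text
time_s: 23.72
eef_pos: [611.2, 31.3, 66.0]
ee_rot: [0.003, 0.999, 0.039, 0.001]
force: [5.0, -3.0, 4.1]
grip_width: 0.689
grip_force: 89.4
{'time_s': 23.725, 'joints': [-0.138, 0.687, 1.419, -0.006, 1.032, 1.357], 'eef_pos': [611.221, 31.266, 66.025], 'ee_rot': [0.003, 0.999, 0.039, 0.001], 'force': [5.049, -2.959, 4.108], 'wrist_torque': [-0.598, -0.453, 0.357], 'grip_width': 0.689, 'grip_force': 89.415}
```

The torque is now starting to oppose the turn, so it is snug. Releasing and rising.

```bash
python3 -m jog '[{"delta_pos":[0,0,0.5],"angular":[0,0,0],"fingers":0.75},{"delta_pos":[0,0,0.5],"angular":[0,0,0],"fingers":0.9},{"delta_pos":[0,0,0.5],"angular":[0,0,0],"fingers":1},{"delta_pos":[0,0,0.5],"angular":[0,0,0],"fingers":1},{"delta_pos":[0,0,20],"angular":[0,0,0],"fingers":1},{"delta_pos":[0,0,50],"angular":[0,0,0],"fingers":1},{"delta_pos":[0,0,90],"angular":[0,0,0],"fingers":1},{"delta_pos":[0,0,130],"angular":[0,0,0],"fingers":1},{"delta_pos":[0,0,160],"angular":[0,0,0],"fingers":1},{"delta_pos":[0,0,160],"angular":[0,0,0],"fingers":1}]'
python3 - <<'E'
from pl import *
st(); g=np.array([609,31.2]); import pickle
for n in('wrist','scene'):
    c=cap(n); cv2.imwrite(f'pics/{n}9.png',c['pixels'])
    # flange edge: known radius 42 at z=32; hexagon top bore 22 at z=84
    I=cv2.GaussianBlur(c['pixels'].astype(np.float32),(0,0),.8).mean(2)
    for r,z,sp in((42,32,5),(22,84,6),):
        o=[]
        for q in np.linspace(0,2*np.pi,90,False):
            rr=np.arange(r-sp,r+sp,.25);P=np.c_[g[0]+rr*np.cos(q),g[1]+rr*np.sin(q),np.full(len(rr),z)]
            u=proj(c,P).astype(np.float32);v=cv2.remap(I,u[None,:,0],u[None,:,1],cv2.INTER_LINEAR)[0];d=np.abs(np.gradient(v));k=d.argmax();o.append((*P[k,:2],d[k]))
        o=np.array(o);from scipy.optimize import least_squares
        f=least_squares(lambda p:np.hypot(o[:,0]-p[0],o[:,1]-p[1])-p[2],[*g,r],loss='soft_l1',f_scale=.7); print(n,r,z,f.x.round(1),np.median(abs(np.hypot(o[:,0]-f.x[0],o[:,1]-f.x[1])-f.x[2])).round(2))
E
```

```text
time_s: 24.98
eef_pos: [610.4, 32.1, 227.3]
ee_rot: [0.002, 0.999, 0.038, 0.001]
force: [-0.9, -0.9, -0.6]
grip_width: 1.0
grip_force: 0.0
{'time_s': 24.975, 'joints': [-0.137, 0.519, 1.252, -0.004, 1.368, 1.359], 'eef_pos': [610.42, 32.115, 227.291], 'ee_rot': [0.002, 0.999, 0.038, 0.001], 'force': [-0.866, -0.921, -0.644], 'wrist_torque': [0.02, 0.03, -0.056], 'grip_width': 1.0, 'grip_force': 0.0}
wrist 42 32 [610.2  30.6  44.8] 1.46
wrist 22 84 [607.9  30.2  23.1] 1.4
scene 42 32 [610.8  32.3  42.2] 3.25
scene 22 84 [606.2  33.2  23.6] 1.74
```

The nut is centred on the holder at the expected heights. A quick before/after difference will check that the loose objects and the smaller nut haven't moved.

```bash
python3 - <<'E'
from pl import *
import pickle
t0=pickle.load(open('top0.pkl','rb'));s0=pickle.load(open('scene0.pkl','rb'));t=cap('top');s=cap('scene')
def d(a,b,x,y,r=12):
    A=[cv2.cvtColor(k['pixels'],cv2.COLOR_BGR2GRAY)[y-r:y+r,x-r:x+r].astype(np.float32) for k in(a,b)]
    return np.abs(A[0]-A[1]).mean().round(1), np.round(cv2.phaseCorrelate(A[0],A[1]),2).tolist()
for n,x,y in(('beaker',312,245),('meter',377,174),('bottle',360,151),('small',411,215),('green',234,267)): print('top',n,d(t0,t,x,y))
for n,x,y in(('beaker',301,227),('meter',387,223),('bottle',383,203),('small',394,242),('green',241,217)): print('scene',n,d(s0,s,x,y))
E
```

```text
Traceback (most recent call last):
ValueError: setting an array element with a sequence. The requested array has an inhomogeneous shape after 1 dimensions. The detected shape was (2,) + inhomogeneous part.
```

```bash
python3 - <<'E'
from pl import *
import pickle
s0=pickle.load(open('scene0.pkl','rb'));t0=pickle.load(open('top0.pkl','rb'));s=cap('scene');t=cap('top')
def d(a,b,x,y,r=12):
    A=[cv2.cvtColor(k['pixels'],cv2.COLOR_BGR2GRAY)[y-r:y+r,x-r:x+r].astype(np.float32) for k in(a,b)]
    return np.abs(A[0]-A[1]).mean().round(1), np.round(cv2.phaseCorrelate(A[0],A[1])[0],2).tolist()
for n,x,y in(('beaker',312,245),('meter',377,174),('bottle',360,151),('small',411,215)): print('top',n,d(t0,t,x,y))
for n,x,y in(('beaker',301,227),('meter',387,223),('bottle',383,203),('small',394,242)): print('scene',n,d(s0,s,x,y))
E
```

```text
top beaker (np.float32(16.0), [0.08, -1.86])
top meter (np.float32(2.0), [-0.13, -0.31])
top bottle (np.float32(1.6), [0.02, 0.01])
top small (np.float32(1.5), [0.1, 0.01])
scene beaker (np.float32(7.9), [-0.14, 0.58])
scene meter (np.float32(2.4), [0.04, -0.04])
scene bottle (np.float32(2.5), [-0.07, -0.21])
scene small (np.float32(2.4), [-0.05, 0.1])
```

Everything matches except the beaker, which the arm now shades and covers. I'll move aside and check it again.

```bash
python3 -m jog '[{"delta_pos":[-10,40,20],"angular":[0,0,0],"fingers":1},{"delta_pos":[-30,80,40],"angular":[0,0,0],"fingers":1},{"delta_pos":[-60,130,50],"angular":[0,0,0],"fingers":1},{"delta_pos":[-100,180,50],"angular":[0,0,0],"fingers":1},{"delta_pos":[-150,230,50],"angular":[0,0,0],"fingers":1},{"delta_pos":[-200,270,50],"angular":[0,0,0],"fingers":1},{"delta_pos":[-240,300,50],"angular":[0,0,0],"fingers":1},{"delta_pos":[-240,300,50],"angular":[0,0,0],"fingers":1},{"delta_pos":[-240,300,50],"angular":[0,0,0],"fingers":1}]'
python3 - <<'E'
from pl import *
import pickle
s0=pickle.load(open('scene0.pkl','rb'));t0=pickle.load(open('top0.pkl','rb'));s=cap('scene');t=cap('top')
def d(a,b,x,y,r=12):
    A=[cv2.cvtColor(k['pixels'],cv2.COLOR_BGR2GRAY)[y-r:y+r,x-r:x+r].astype(np.float32) for k in(a,b)]
    return np.abs(A[0]-A[1]).mean().round(1), np.round(cv2.phaseCorrelate(A[0],A[1])[0],2).tolist()
print(d(t0,t,312,245),d(s0,s,301,227)); st()
E
```

```text
time_s: 26.4
eef_pos: [370.0, 331.9, 274.7]
ee_rot: [0.002, 0.999, 0.038, -0.001]
force: [0.4, 0.0, -0.3]
grip_width: 1.003
grip_force: 0.0
(np.float32(1.9), [-0.17, -0.02]) (np.float32(2.1), [0.01, -0.12])
{'time_s': 26.5, 'joints': [0.495, 0.234, 1.531, -0.003, 1.379, 1.993], 'eef_pos': [370.619, 331.462, 274.646], 'ee_rot': [0.002, 0.999, 0.037, -0.001], 'force': [-0.378, 0.854, -0.761], 'wrist_torque': [-0.05, 0.034, 0.034], 'grip_width': 1.003, 'grip_force': 0.0}
```

The beaker hasn't moved, so I'm handing the job in.

```bash
python3 -c "
from rig import ctrl
print(ctrl.finish_job())"
```

```text
the job is handed in; nothing more can be done
None
```

The larger nut was stood upright on the bench, retaken from above, set on the stud and screwed clockwise until its flange sat flat on the plate; it dropped straight into the slots, so the back-off was only about 5°, and the smaller nut, beaker, bottle and meter have not moved (handed in at about 26.5 s).

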